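# Clamp the offcut with its eccentric

### The job

The thick grey-brown wood offcut, the bigger of the two blocks on the clamping board, lies loose in one of the bays, ready to be chiselled. Turn the eccentric clamp in front of it clockwise by its T-handle until the lobe bears firmly on the offcut and holds it against the sprung rear fence, then let go. Leave the other eccentric, in front of the sanding block, as it is.

Things in the scene. Friction and masses are not known exactly. Their poses are not given: they have to be found in the camera images.
- clamp_board: pale plywood board fixed to the bench, 250 x 360 x 12 mm; along its far side a brown fence (top 42 mm over the bench) with a facing strip on rubber buffers (yields from 5 N, 1 mm per 5 N). Two bays, a side stop right of each (top 34 mm). Origin: centre of underside; x to the fence, strip's near face at x = 85 mm; y left. Bay centres y = +85 and -85 mm
- offcut: the workpiece: dull grey-brown wood offcut lying flat, loose, 90 (its x) x 125 (its y) x 45 mm high, 0.5 kg, its top 57 mm over the bench. In the left or the right bay, 3 to 6 mm short of the fence. Origin: centre of its underside; x towards the fence, z up. Against the fence its origin is at board x = 40 mm
- sanding_block: smaller, lower red-brown sanding block, 62 x 101 x 28 mm, loose, in the other bay; not to be clamped. Origin: centre of its underside
- left_eccentric: left eccentric (board pivot x -41, y +85 mm): pale wooden disc, radius 28 mm, z 13 to 46 mm over the bench, turning about a pivot 12 mm off its centre; on top a dark T-handle bar 58 long, 14 wide, z 62 to 88 mm, reaching 33 mm from the pivot over the lobe, 25 mm back. Origin: on the pivot, 12 mm over the bench; x: along the bar to the lobe (rim 40 mm from the pivot, 16 mm behind it)
- right_eccentric: right eccentric (board pivot x -41, y -85 mm): pale wooden disc, radius 28 mm, z 13 to 46 mm over the bench, turning about a pivot 12 mm off its centre; on top a dark T-handle bar 58 long, 14 wide, z 62 to 88 mm, reaching 33 mm from the pivot over the lobe, 25 mm back. Origin: on the pivot, 12 mm over the bench; x: along the bar to the lobe (rim 40 mm from the pivot, 16 mm behind it)
- left_cam (a joint): turn, rad, CLOCKWISE from above; 0: lobe away from the fence, 1.57: along board +y, 3.14: at the fence. Starts 1.1-1.4 (open); stays where left (0.08 N m). Rim reaches 28 - 12 cos(turn) mm towards the fence. Offcut begins to move at 1.7-2.1, meets the strip near 2.27; then the strip yields and resistance grows (0.3-0.8 N m): at 2.45-2.6 it bears firmly, stays jammed when let go
- right_cam (a joint): turn, rad, CLOCKWISE from above; 0: lobe away from the fence, 1.57: along board +y, 3.14: at the fence. Starts 1.1-1.4 (open); stays where left (0.08 N m). Rim reaches 28 - 12 cos(turn) mm towards the fence. Offcut begins to move at 1.7-2.1, meets the strip near 2.27; then the strip yields and resistance grows (0.3-0.8 N m): at 2.45-2.6 it bears firmly, stays jammed when let go
- left_grip (a point): point to grip on the left T-handle: on the pivot axis, 78 mm over the bench, 10 mm below the bar's top; pinch the 14 mm bar across its length. Fingertips may go down to 64 mm over the bench there
- right_grip (a point): the same on the right T-handle
- left_lobe (a point): top edge of the left disc at its lobe, 40 mm from the pivot, 46 mm over the bench
- right_lobe (a point): the same on the right disc
Things that resemble listed ones, but are neither listed nor needed, are in the scene too. Several things have the shape of the offcut; the one meant has the colours described above.

How it is judged (in metres and radians):
At the end, for the whole second after the job is handed in: The offcut rests against the fence's facing strip (gap under 3 mm), the lobe of the eccentric in its own bay presses on it with more than 4 N, and the other eccentric is where it was (its lobe within 15 mm, about 20 degrees) (x of offcut in the frame of clamp_board above 0.037 m and linear speed of offcut below 0.02 m/s and ((y of offcut in the frame of clamp_board above 0 m and contact force between left_eccentric and offcut above 4 N and distance of right_lobe from where it was at the start of the episode below 0.015 m) or (y of offcut in the frame of clamp_board below 0 m and contact force between right_eccentric and offcut above 4 N and distance of left_lobe from where it was at the start of the episode below 0.015 m))); the robot touches nothing.
It fails at once if the eccentric in front of the sanding block was turned (its lobe moved more than 15 mm) ((y of offcut in the frame of clamp_board above 0 m and not (distance of right_lobe from where it was at the start of the episode below 0.015 m)) or (y of offcut in the frame of clamp_board below 0 m and not (distance of left_lobe from where it was at the start of the episode below 0.015 m))).
It fails at once if the sanding block was pushed more than 30 mm (distance of sanding_block from where it was at the start of the episode above 0.03 m).
It also fails if it takes over 40 s, if anything falls off the work surface, if the arm or the gripper's body presses on something with over 40 N, if the wrist force passes 120 N, or if a joint passes its speed limit or range.

### The arm

A 6-joint arm with a two-finger parallel gripper is mounted at the origin on a cart in front of the work surface, level with it; the furniture and walls round the work are solid. World frame = base frame: x ahead of the robot, y to its left, z up, the work surface at z = 0. Lengths are in mm, angles in degrees, forces in N, time in s.
With the tool pointing down it reaches from about 300 to 850 mm from the base axis. Payload 4.2 kg.
Tool frame: the origin (TCP) lies at the very end of the fingers, on their centre line; the grasp point (between the pads) lies 19 mm behind it; z points along the fingers, y is the line along which they close (so a half turn about z gives the same grasp; the last joint's range is limited). The gripper opens to 91 mm and grips with 3 to 60 N. Pads are 32 mm wide; open, the fingers measure 118 mm over their backs; the gripper's body (76 mm by 178 mm) begins 60 mm behind the grasp point.
Start: joints at [-1.146, 18.312, 89.639, -0, 72.044, -1.146], TCP at [575.016, 0, 213.976] pointing down, gripper open.
Joint ranges: [-177.97, 177.97], [-48.28, 115.42], [12.27, 149.76], [-77.06, 257.06], [2.81, 150.46], [-146.56, 146.56]. Speed limits (degrees/s): [147.25, 147.25, 180, 180, 180, 180].

### API

Orientations are given as [roll, pitch, yaw] about the fixed x, y, z axes, in that order (R = Rz(yaw) Ry(pitch) Rx(roll)).
In Python, from workcell import env, eyes gives the robot as it stands.
- The arm moves only by the tool send_rows, never from a script. Its argument "targets" is text: rows parted by semicolons, each of 7 numbers parted by spaces: the shift along the tool's x, y, z in m, then the turn, a rotation vector about the tool's x, y, z in degrees, then the opening in per cent of the stroke, from 0 (shut) to 100 (fully open). A call has 1 to 12 rows; each row is the pose to reach, as a shift and turn from the pose commanded when the call began, along the tool's axes at that moment; what a row does not reach only later rows make up. A row lasts 1/12 s, in which the tool goes at most 41.7 mm and 7.16 degrees, less where a joint would pass 70% of its speed; a pose out of reach is approached as far as the arm can. A call with a gripper value outside its range is refused whole. The fingers move at their own pace and stop on an object; "grip_force" is the grip in N (left out, the last holds). Time passes only in rows, so rows that repeat a pose let the fingers close. It gives the time, the measured TCP pose, the force, the opening and the grip force at its end, in the units of the state.
- env.state(): the state, without advancing time (a new reading comes with each control period).
- eyes.grab_frame(name): name is "scene" or "side" or "wrist"; returns a dict with "image" (400x640x3 uint8, blue, green, red), "fovy" (degrees; the focal length in pixels is half the picture's height over the tangent of half this angle, whatever the lens; pixels are square), "cx", "cy" (the principal point, pixels), "eye" and "attitude" of the camera in the world. Camera axes: x right, y up, looking along -z (the intrinsics and any distortion apply to the point x, -y, -z); pixel columns grow to the right and rows downward; lengths in mm; the calibration is good to about 2 mm. A picture is of the moment at which its call begins. There is no depth.
- env.job_done(): hands the job in; it is judged then, once.
The state is a dict: "time_s": time; "qpos": joint angles; "qvel": joint speeds; "effort": joint torques, N m; "ee_pos": TCP position; "ee_rot": TCP orientation; "force": force on the tool from outside, world axes, zero at the start; "torque": the same for the moment, N m; "gripper_width": finger opening in mm; "gripper_force": force on a finger pad.
Only numpy, scipy, OpenCV 4.12 (cv2) and the standard library are available. Lean on these libraries where they do the work, as an engineer would, in place of code of your own. Each camera call takes 0.05 s, during which the arm holds its last target. There are 200 camera calls.

## Working session

There is one attempt and no reset: what is moved stays moved. The work goes in short steps, Python scripts to look and compute and a tool call to move; the robot and the scene stay as the last step left them, time stands still between calls to the robot, and variables do not carry over. Pictures are saved under pics/ and viewed, at most 10 in all, crops included, and the job is handed in when it is done.

Besides the shell and the picture viewer there is one more tool, called after "Request:" as name(argument=value, ...), one argument or row to a line, values as JSON. send_rows: Moves the arm, as the interface text tells. Its arguments: {"type":"object","properties":{"targets":{"type":"string"},"grip_force":{"type":"number"}},"required":["targets"]}

```bash
mkdir -p pics; ls; python3 - <<'E'
from workcell import env, eyes
import cv2,json
for n in ("scene","wrist","side"):
    f=eyes.grab_frame(n); cv2.imwrite(f"pics/{n}0.png",f["image"])
    print(n,{k:v for k,v in f.items() if k!="image"})
    
print(env.state())
E
```

```text
pics
scene {'fovy': 45.33874548507749, 'cx': 320.2600089758263, 'cy': 190.0604473304242, 'eye': array([-202.66044112, -654.13100833,  677.61332468]), 'attitude': array([ 56.98475391,   1.32258531, -57.11726396])}
wrist {'fovy': 66.20768455765489, 'cx': 321.65085155049843, 'cy': 196.36218154680637, 'eye': array([574.4105735 ,  77.88565461, 385.24858566]), 'attitude': array([-15.95174376,   0.10129097,  -0.05186553])}
side {'fovy': 50.97279383692545, 'cx': 327.46889249852813, 'cy': 199.06309965649987, 'eye': array([492.32603928, 547.90269175, 565.44222318]), 'attitude': array([  54.63551882,    0.8863554 , -176.91675474])}
{'time_s': 0.15, 'qpos': array([-1.14615954e+00,  1.83438372e+01,  8.96876173e+01, -3.97731852e-04,
        7.20448967e+01, -1.14827473e+00]), 'qvel': array([ 0.11468808, -0.09721891, -0.16870885, -0.04548214,  0.06115649,
       -0.04329029]), 'effort': array([-5.72294630e-04, -4.12774551e+01, -2.32154489e+01,  7.26667210e-02,
        4.33494255e-02, -9.00343002e-05]), 'ee_pos': array([5.74637694e+02, 3.35024750e-03, 2.13325824e+02]), 'ee_rot': array([-1.79923656e+02, -1.15194500e-03,  9.00022373e+01]), 'force': array([ 0.62377051,  0.34425504, -0.29168608]), 'torque': array([ 0.00014528, -0.09509303, -0.00138793]), 'gripper_force': 0.0, 'gripper_width': 91.34459475056767}
```

View pics/scene0.png

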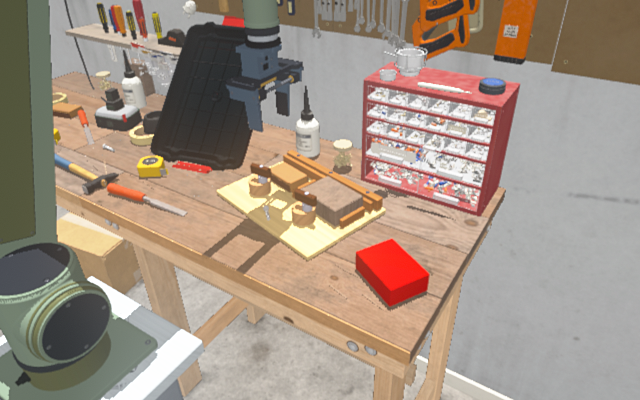

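View pics/side0.png

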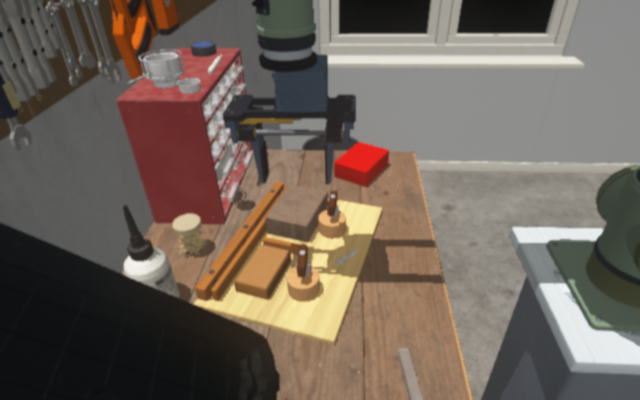

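View pics/wrist0.png

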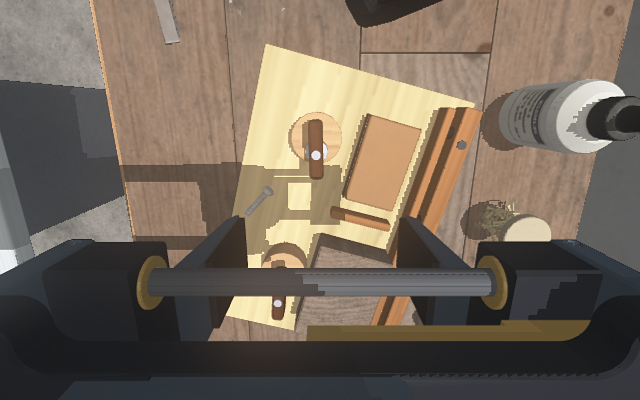

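The scene view shows the board with the sanding block in the left bay (290,177) and the grey-brown offcut in the right bay (335,198). The side view has the sanding block at (265,268) and the left handle at (303,260). The wrist view has the left handle at (316,150), and the right handle at (278,300) partly hidden by the gripper. There are three candidates:
- The block at scene (335,198) is big, grey-brown and on the board, so it fits.
- The block at (290,177) is smaller and redder: the sanding block.
- The block at (392,270) is bright red and off the board: a decoy.

I'll confirm with a crop and get first ray estimates.

```bash
cat > h.py <<'E'
import numpy as np, cv2
from scipy.spatial.transform import Rotation as R
def cast(f,px,z):
    fl=200/np.tan(np.radians(f["fovy"])/2)
    d=np.array([(px[0]-f["cx"])/fl,-(px[1]-f["cy"])/fl,-1])
    d=R.from_euler("xyz",f["attitude"],degrees=True).apply(d); e=f["eye"]
    return (e+d*(z-e[2])/d[2]).round(1)
E
python3 - <<'E'
from workcell import eyes
from h import *
f=eyes.grab_frame("scene"); cv2.imwrite("pics/crop.png",cv2.resize(f["image"][135:310,205:440],None,fx=3.2,fy=3.2,interpolation=cv2.INTER_CUBIC))
w=eyes.grab_frame("wrist")
for n,p,z in [("Lpiv",(316,155),88),("Lbar0",(316,120),88),("Lbar1",(317,179),88),("Rpiv",(278,303),88),("Rbar1",(278,320),88),("boardNL",(266,44),12),("boardFL",(474,103),12)]: print(n,cast(w,p,z))
for n,p,z in [("offc",(335,198),57)]: print(n,cast(f,p,z))
E
```

```text
Lpiv [568.7  34.6  88. ]
Lbar0 [568.8  67.6  88. ]
Lbar1 [569.5  10.8  88. ]
Rpiv [ 525.1 -131.4   88. ]
Rbar1 [ 524.2 -153.8   88. ]
boardNL [512.4 146.9  12. ]
boardFL [751.5  84.1  12. ]
offc [ 581.  -171.1   57. ]
```

View pics/crop.png

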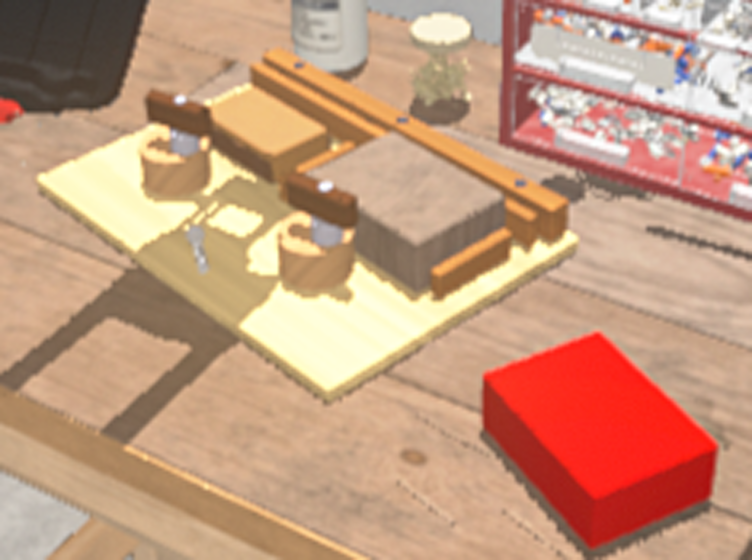

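The crop confirms it: the large grey-brown offcut is in the right bay. Its right eccentric has the T-handle with the pivot screw at scene pixel (306,193). The red box lies off the board. I'll move above the right handle for a better look.

Request:
send_rows(
  targets="-0.022 -0.008 0.009 0 0 0 100;-0.044 -0.017 0.018 0 0 0 100;-0.066 -0.025 0.027 0 0 0 100;-0.088 -0.033 0.036 0 0 0 100;-0.110 -0.042 0.044 0 0 0 100;-0.131 -0.050 0.053 0 0 0 100;-0.131 -0.050 0.053 0 0 0 100;-0.131 -0.050 0.053 0 0 0 100;-0.131 -0.050 0.053 0 0 0 100",
)

```text
time_s: 1.0
ee_pos: [525.5, -130.7, 161.2]
ee_rot: [180.0, -0.0, 90.0]
force: [0.2, 0.4, 0.2]
gripper_width: 91.3
gripper_force: 0.0
```

```bash
python3 - <<'E'
from workcell import eyes,env
from h import *
w=eyes.grab_frame("wrist"); cv2.imwrite("pics/w1.png",w["image"])
import pickle; pickle.dump(w,open("w1.pkl","wb")); s=env.state(); print(s["ee_pos"],s["ee_rot"],s["force"])
E
```

```text
[ 525.68842144 -130.42779438  161.42266055] [ 1.79930266e+02 -7.53066214e-03  9.00293524e+01] [-0.24767181  0.34115802  0.88058144]
```

View pics/w1.png

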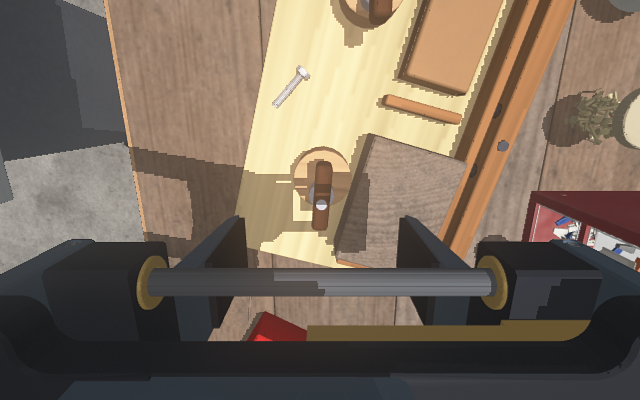

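The wrist view shows the right handle from (323,161) to (320,230) with its screw at (321,205). The offcut is just right of it at (400,200).

```bash
python3 - <<'E'
from h import *
import pickle; w=pickle.load(open("w1.pkl","rb")); im=w["image"]
print(im[200,300:345:3].tolist(), im[180,324].tolist(),im[222,321].tolist())
hsv=cv2.cvtColor(im,cv2.COLOR_BGR2HSV); m=((hsv[...,2]<125)&(hsv[...,1]>110)).astype(np.uint8); 
m[:155]=0;m[240:]=0;m[:,:295]=0;m[:,:][:,345:]=0
n,l,s,c=cv2.connectedComponentsWithStats(m); i=1+s[1:,4].argmax(); print(s[i],c[i])
r=cv2.minAreaRect(np.argwhere(l==i)[:,::-1].astype(np.float32)); print(r)
for p in cv2.boxPoints(r): print(p,cast(w,p,88))
print("screw",cast(w,(321,205),88))
E
```

```text
[[124, 166, 193], [112, 149, 171], [82, 108, 136], [100, 117, 138], [136, 135, 143], [54, 73, 98], [88, 98, 115], [136, 136, 143], [99, 105, 120], [51, 69, 92], [129, 128, 135], [101, 120, 145], [90, 117, 148], [88, 115, 144], [104, 136, 156]] [70, 96, 135] [66, 89, 127]
[312 161  20  69 525] [322.2        194.44761905]
((321.9955749511719, 195.0663604736328), (16.09760284423828, 68.64762878417969), 3.814074993133545)
[311.68143 228.77875] [ 516.5 -151.8   88. ]
[316.24777 160.28317] [520.8 -92.7  88. ]
[332.30972 161.35397] [533.7 -93.6  88. ]
[327.74338 229.84955] [ 530.3 -152.8   88. ]
screw [ 524.5 -130.4   88. ]
```

Request:
send_rows(
  targets="0.001 -0.001 0.01 0 0 3.7 60;0.001 -0.001 0.02 0 0 3.7 60;0.001 -0.001 0.035 0 0 3.7 60;0.001 -0.001 0.05 0 0 3.7 60;0.001 -0.001 0.065 0 0 3.7 60;0.001 -0.001 0.08 0 0 3.7 60;0.001 -0.001 0.087 0 0 3.7 60;0.001 -0.001 0.093 0 0 3.7 60;0.001 -0.001 0.093 0 0 3.7 60;0.001 -0.001 0.093 0 0 3.7 60",
  grip_force=25,
)

```text
time_s: 1.88
ee_pos: [524.4, -129.8, 68.2]
ee_rot: [180.0, 0.0, 86.3]
force: [0.7, -0.3, -0.4]
gripper_width: 54.6
gripper_force: 0.0
```

Request:
send_rows(
  targets="0 0 0 0 0 0 0;0 0 0 0 0 0 0;0 0 0 0 0 0 0;0 0 0 0 0 0 0;0 0 0 0 0 0 0;0 0 0 0 0 0 0;0 0 0 0 0 0 0;0 0 0 0 0 0 0;0 0 0 0 0 0 0;0 0 0 0 0 0 0",
  grip_force=25,
)

```text
time_s: 2.72
ee_pos: [525.0, -130.1, 68.1]
ee_rot: [179.9, 0.0, 86.3]
force: [3.5, 0.7, -1.6]
gripper_width: 13.9
gripper_force: 25.0
```

The bar is gripped at 13.9 mm. Next is a first partial turn.

Request:
send_rows(
  targets="0 0 0 0 0 3 0;0 0 0 0 0 6 0;0 0 0 0 0 9 0;0 0 0 0 0 12 0;0 0 0 0 0 15 0;0 0 0 0 0 18 0;0 0 0 0 0 21 0;0 0 0 0 0 24 0;0 0 0 0 0 27 0;0 0 0 0 0 30 0;0 0 0 0 0 30 0;0 0 0 0 0 30 0",
  grip_force=45,
)

```text
time_s: 3.72
ee_pos: [524.6, -130.0, 68.2]
ee_rot: [179.9, -0.0, 56.4]
force: [3.6, 0.9, -0.7]
gripper_width: 13.8
gripper_force: 45.0
```

Request:
send_rows(
  targets="0 0 0 0 0 3 0;0 0 0 0 0 6 0;0 0 0 0 0 9 0;0 0 0 0 0 12 0;0 0 0 0 0 15 0;0 0 0 0 0 18 0;0 0 0 0 0 21 0;0 0 0 0 0 24 0;0 0 0 0 0 26 0;0 0 0 0 0 26 0;0 0 0 0 0 26 0",
)

```text
time_s: 4.63
ee_pos: [524.3, -129.7, 68.2]
ee_rot: [180.0, -0.0, 30.4]
force: [3.1, 2.4, 0.7]
gripper_width: 13.7
gripper_force: 45.0
```

```bash
python3 -c "
from workcell import env
s=env.state(); print(s['force'],s['torque'],s['ee_rot'],s['ee_pos'])"
```

```text
[3.07091284 2.41139443 0.6643376 ] [ 0.43281023 -0.43976304  0.16241729] [ 1.79994453e+02 -4.83050092e-02  3.03949371e+01] [ 524.33556592 -129.72543903   68.17306632]
```

Request:
send_rows(
  targets="0 0 0 0 0 2 0;0 0 0 0 0 4 0;0 0 0 0 0 6 0;0 0 0 0 0 8 0;0 0 0 0 0 10 0;0 0 0 0 0 11 0;0 0 0 0 0 11 0;0 0 0 0 0 11 0",
)

```text
time_s: 5.3
ee_pos: [524.2, -129.6, 68.2]
ee_rot: [-180.0, -0.0, 19.4]
force: [2.7, 4.3, 1.9]
gripper_width: 13.4
gripper_force: 45.0
```

```bash
python3 -c "
from workcell import env,eyes
import cv2
s=env.state(); print(s['force'],s['torque'],s['ee_rot'],s['ee_pos'])
f=eyes.grab_frame('scene'); cv2.imwrite('pics/crop2.png',cv2.resize(f['image'][135:270,205:400],None,fx=4,fy=4,interpolation=cv2.INTER_CUBIC))"
```

```text
[2.72240512 4.31766781 1.92495164] [ 0.7667816  -0.48774402  0.47307497] [-1.79976061e+02 -4.15742316e-02  1.93702334e+01] [ 524.2124179  -129.58237388   68.17273565]
```

View pics/crop2.png

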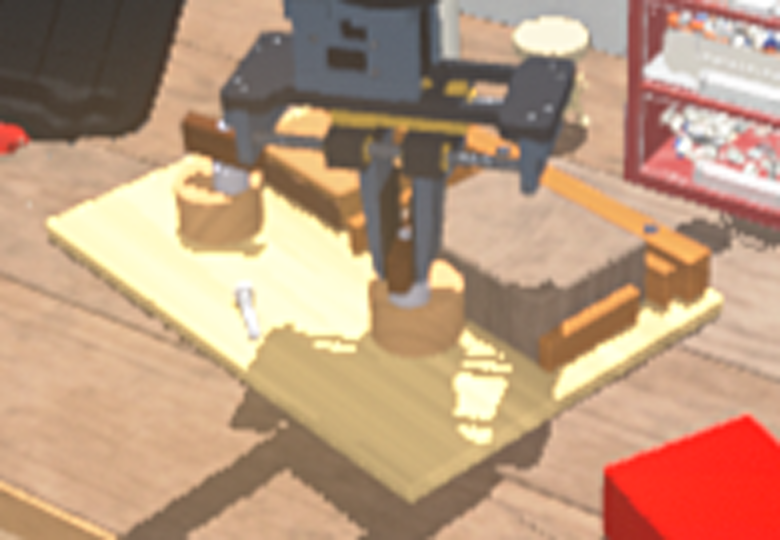

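The crop shows the lobe turned onto the offcut and the handle pointing at the fence. The left eccentric and sanding block have not moved. The turning moment rose to 0.47 N m at about 2.55 rad, so I'll let go and lift.

Request:
send_rows(
  targets="0 0 0 0 0 0 20;0 0 0 0 0 0 30;0 0 0 0 0 0 45;0 0 0 0 0 0 45;0 0 0 0 0 0 45;0 0 0 0 0 0 45;0 0 -0.01 0 0 0 45;0 0 -0.025 0 0 0 45;0 0 -0.05 0 0 0 45;0 0 -0.08 0 0 0 45;0 0 -0.11 0 0 0 45;0 0 -0.11 0 0 0 45",
)

```text
time_s: 6.35
ee_pos: [527.6, -131.0, 184.9]
ee_rot: [179.6, -0.6, 19.3]
force: [1.0, -0.3, 0.8]
gripper_width: 41.4
gripper_force: 0.0
```

Request:
send_rows(
  targets="-0.02 0 -0.01 0 0 0 45;-0.05 0 -0.03 0 0 0 45;-0.08 0 -0.05 0 0 0 45;-0.1 0 -0.06 0 0 0 45;-0.1 0 -0.06 0 0 0 45;-0.1 0 -0.06 0 0 0 45",
)

```text
time_s: 6.85
ee_pos: [429.5, -163.3, 239.0]
ee_rot: [179.9, -0.1, 19.2]
force: [-0.2, -0.1, -0.9]
gripper_width: 41.1
gripper_force: 0.0
```

```bash
python3 -c "
from workcell import env,eyes
import cv2
s=env.state(); print(s['force'],s['ee_rot'],s['ee_pos'])
f=eyes.grab_frame('wrist'); cv2.imwrite('pics/w2.png',f['image'])
import pickle; pickle.dump(f,open('w2.pkl','wb'))"
```

```text
[-0.17566345 -0.12784783 -0.88741109] [ 1.79905196e+02 -1.33110248e-01  1.92179101e+01] [ 429.51261377 -163.34139531  239.01942725]
```

View pics/w2.png

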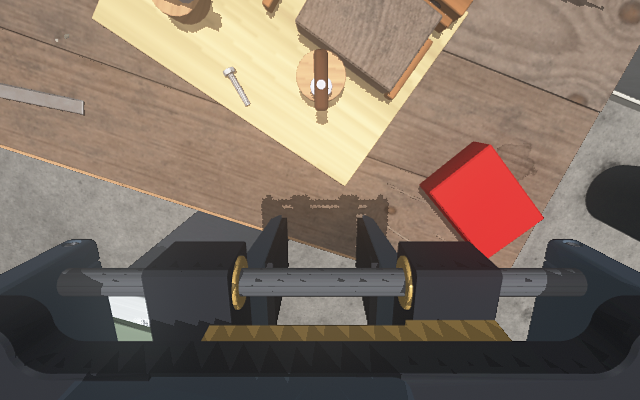

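The wrist view shows the handle still turned, from (320,49) to (322,108), and the offcut right against the strip at (440,20). I'll check the bar angle and the gap numerically.

```bash
python3 - <<'E'
from h import *
import pickle; w=pickle.load(open("w2.pkl","rb")); im=w["image"]
hsv=cv2.cvtColor(im,cv2.COLOR_BGR2HSV); m=((hsv[...,2]<140)&(hsv[...,1]>110)).astype(np.uint8)
m[:44]=0;m[115:]=0;m[:,:305]=0;m[:,338:]=0
n,l,s,c=cv2.connectedComponentsWithStats(m); i=1+s[1:,4].argmax()
r=cv2.minAreaRect(np.argwhere(l==i)[:,::-1].astype(np.float32)); b=cv2.boxPoints(r); b=b[b[:,1].argsort()]
A,B=cast(w,b[:2].mean(0),88),cast(w,b[2:].mean(0),88); d=A-B
yaw=np.degrees(np.arctan2(d[1],d[0])); print(r,A,B,yaw,"turn",np.radians(180-14.7-yaw))
# offcut top corners (near-right, far-right) in the board frame via the pivot
P=np.array([525,-130]);t=np.radians(-14.7)
for p in [(388,95),(442,22),(297,18)]:
    q=cast(w,p,57)[:2]-P; print(p,(np.cos(t)*q[0]+np.sin(t)*q[1]-41).round(1),(-np.sin(t)*q[0]+np.cos(t)*q[1]-85).round(1))
E
```

```text
((321.0, 79.0), (60.0, 12.0), 90.0) [ 555. -119.   88.] [ 502.5 -137.2   88. ] 19.119726329931144 turn 2.5513270770090766
(388, 95) -7.6 -150.6
(442, 22) 80.9 -153.5
(297, 18) 0.2 -26.9
```

The turn held at 2.55 rad after release, so the lobe reaches about 38 mm and compresses the strip. I'm handing in.

```bash
python3 -c "
from workcell import env
print(env.job_done())"
```

```text
the job is handed in; nothing more can be done
None
```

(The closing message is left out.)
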